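Height-check freezer boxes and pack them in the corner

TASK

Check every white freezer box for height: from the left side, push it lengthwise against the bar of the little gate. A box that clears goes through under the bar, never over or round the gate, and is then packed flat in the rail corner of the grey board on the right: the first pushed home with a long side on the short rail and an end on the long rail, each next one side by side against the one before, its end on the long rail too, with no gaps. A box that the bar stops is set upright in the middle of the cork mat; leave the amber jar and the white bottle where they are.

Things in the scene. Friction and masses are not known exactly. Their poses are not given: they have to be found in the camera images.
- box_1_center (a point): white freezer box, 46 mm wide (own x) by 84 mm long (own y) by 44 mm high, about 0.25 kg, lid fixed on; this point is its centre, 22 mm above its underside. Starts lying flat, long side roughly along world x, on the robot's left. May be absent
- box_2_center (a point): white freezer box, 46 mm wide (own x) by 84 mm long (own y) by 44 mm high, about 0.25 kg, lid fixed on; this point is its centre, 22 mm above its underside. Starts lying flat, long side roughly along world x, on the robot's left. May be absent
- box_3_center (a point): white freezer box, 46 mm wide (own x) by 84 mm long (own y) by 44 mm high, about 0.25 kg, lid fixed on; this point is its centre, 22 mm above its underside. Starts lying flat, long side roughly along world x, on the robot's left. May be absent
- box_high_center (a point): the same white freezer box with a lid that is stuck too high: 46 mm wide (own x) by 84 mm long (own y) by 60 mm high, lid fixed; too high for the gate. This point is its centre, 30 mm above its underside. May be absent
- gate: fixed aluminium height gate: a bar along its own x, 12 mm wide (own y), underside 50 mm and top 60 mm above the worktop, on two posts 92 mm apart (clear); post feet of 46 mm (own y) by 5 mm high reach outward from x = +-46 mm to +-72 mm. Origin on the worktop below the middle of the bar. Boxes start on its +y side (robot's left) and go through toward its -y side, lengthwise. The gate line is the bar's line prolonged both ways across the worktop
- corner: fixed grey board, top 30 mm above the worktop, own x -185 to 15, y -15 to 125 mm, with two aluminium rails 25 mm high, 12 thick that meet in a corner; origin below their inside corner at worktop height. Short rail (100 mm) along own +y, facing -x (to the robot); long rail (185 mm) along -x, facing +y. Packed boxes lie along own y with centres at (-23, 42), (-69, 42), (-115, 42) mm
- mat: thin brown cork mat, 90 x 100 x 3 mm (own x, y, z), fixed on the worktop at the robot's left; origin under its middle, on the worktop
- jar: amber square sample jar with a tan cap, 68 x 68 x 126 mm, a bystander at the front right beyond the grey board; origin at its underside
- white_bottle: round white plastic bottle, 60 mm across, 108 mm high, a bystander standing just right of the balance; origin at its underside
There are look-alikes about, which are no part of the job. Leave any black or purple look-alike of the part that bears box_1_center alone.

How it is judged:
On the way:
1. the high box, if there is one, has been pushed against the bar of the gate and was stopped there (contact force between box_high and gate above 0.5 N and y of box_high_center in the frame of gate between 0.032 and 0.067 m and x of box_high_center in the frame of gate between -0.035 and 0.035 m), for 0.1 s.
At the end, for the whole second after the job is handed in: Every 44 mm box present lies in the corner row, end within 6 mm of the long rail, flat on the board, square within 0.07 rad, gaps to the short rail and between boxes under about 4 mm, no place skipped; the 60 mm box, if present, stands upright on the mat, centre within 35 mm of the mat's ((x of box_1_center in the frame of corner between -0.027 and -0.019 m or x of box_1_center in the frame of corner between -0.077 and -0.065 m or x of box_1_center in the frame of corner between -0.127 and -0.111 m) and y of box_1_center in the frame of corner between 0.038 and 0.048 m and angle between the y axis of each of box_1_center, box_2_center, box_3_center and the y axis of corner, either way round below 0.07 rad and angle between each of box_1_center, box_2_center, box_3_center, box_high_center's own z axis and vertical below 0.1 rad and height (world z) of box_1_center between 0.045 and 0.058 m and (x of box_2_center in the frame of corner between -0.027 and -0.019 m or x of box_2_center in the frame of corner between -0.077 and -0.065 m or x of box_2_center in the frame of corner between -0.127 and -0.111 m) and y of box_2_center in the frame of corner between 0.038 and 0.048 m and height (world z) of box_2_center between 0.045 and 0.058 m and (x of box_3_center in the frame of corner between -0.027 and -0.019 m or x of box_3_center in the frame of corner between -0.077 and -0.065 m or x of box_3_center in the frame of corner between -0.127 and -0.111 m) and y of box_3_center in the frame of corner between 0.038 and 0.048 m and height (world z) of box_3_center between 0.045 and 0.058 m and (x of box_1_center in the frame of corner between -0.027 and -0.019 m or x of box_2_center in the frame of corner between -0.027 and -0.019 m or x of box_3_center in the frame of corner between -0.027 and -0.019 m) and ((x of box_1_center in the frame of corner between -0.077 and -0.065 m or x of box_2_center in the frame of corner between -0.077 and -0.065 m or x of box_3_center in the frame of corner between -0.077 and -0.065 m) or not (x of box_1_center in the frame of corner between -0.127 and -0.111 m or x of box_2_center in the frame of corner between -0.127 and -0.111 m or x of box_3_center in the frame of corner between -0.127 and -0.111 m)) and horizontal distance between box_high_center and mat below 0.035 m and height (world z) of box_high_center between 0.025 and 0.04 m); the robot touches nothing.
It fails at once if box_1 is carried or pushed past the gate other than under its bar (over it or round it) (y of box_1_center in the frame of gate between -0.02 and 0.02 m and (x of box_1_center in the frame of gate above 0.045 m or x of box_1_center in the frame of gate below -0.045 m or height (world z) of box_1_center above 0.045 m)).
It fails at once if box_2 is carried or pushed past the gate other than under its bar (over it or round it) (y of box_2_center in the frame of gate between -0.02 and 0.02 m and (x of box_2_center in the frame of gate above 0.045 m or x of box_2_center in the frame of gate below -0.045 m or height (world z) of box_2_center above 0.045 m)).
It fails at once if box_3 is carried or pushed past the gate other than under its bar (over it or round it) (y of box_3_center in the frame of gate between -0.02 and 0.02 m and (x of box_3_center in the frame of gate above 0.045 m or x of box_3_center in the frame of gate below -0.045 m or height (world z) of box_3_center above 0.045 m)).
It fails at once if the high box is taken past the gate (y of box_high_center in the frame of gate below 0.01 m).
It fails at once if the amber jar or the white bottle is moved (distance of any of jar, white_bottle from where it was at the start of the episode above 0.03 m).
Of box_1, box_2, box_3, box_high only 3 to 4 are there at a start; the rules pass over those that are not, and their reading is None.
At some moment in a run one of box_1, box_2, box_3 may be knocked a few centimetres aside while the robot is not near it.
Once in a run the grip may slacken for a moment while it holds something.
It also fails if it takes over 210 s, if anything falls off the work surface, if the arm or the gripper's body presses on something with over 40 N, if the wrist force passes 120 N, or if a joint passes its speed limit or range.

ROBOT

A 6-joint arm with a two-finger parallel gripper is mounted at the origin on a cart in front of the work surface, level with it; the furniture and walls round the work are solid. World frame = base frame: x ahead of the robot, y to its left, z up, the work surface at z = 0. Lengths are in m, angles in rad, forces in N, time in s.
With the tool pointing down it reaches from about 0.3 to 0.95 m from the base axis. Payload 3.1 kg.
Tool frame: the origin (TCP) lies on the centre line of the jaws, within the pads' length; the fingertips stand 22 mm ahead of it and the grasp point (between the pads) lies 3 mm ahead of it; z points along the fingers, y is the line along which they close (so a half turn about z gives the same grasp; the last joint's range is limited). The gripper opens to 85 mm and grips with 20 to 120 N. Pads are 22 mm wide; open, the fingers measure 114 mm over their backs; the gripper's body (76 mm by 85 mm) begins 54 mm behind the grasp point. The pads swing forward as they close: fully open they stand 13 mm farther back than shut.
Start: joints at [1.166, 0.308, 1.634, -0, 1.2, -0.07], TCP at [0.205, 0.59, 0.253] pointing down, gripper open.
Joint ranges: [-3.06, 3.06], [-0.79, 1.96], [0.05, 2.63], [-1.19, 4.34], [0.05, 2.64], [-2.94, 2.94]. Speed limits (rad/s): [2.79, 2.79, 3.14, 3.14, 3.14, 3.14].

INTERFACE

Orientations are given as a rotation vector (axis times angle).
In Python, from rig import r, hand, ik, monitor, get_image, finish_job gives the robot as it stands. The module is installed in compiled form; this text tells all that it offers. Calls block until the motion is done:
- r.reach(position, orientation): joint-space move of the TCP to a pose.
- r.move_straight(position, rot=None, velocity=0.15): straight line of the TCP; rot=None keeps the orientation; velocity is the mean speed in m/s.
- r.movej(angles): joint-space move.
- hand.move_gripper(opening, newtons=None): opening from 0.0 (shut) to 1.0 (fully open); newtons is the grip in N (None keeps the last); returns when the fingers have stopped.
- r.wait(seconds).
- ik(position, orientation): joint angles nearest the present ones, or None.
- monitor.observe(): the state.
- get_image(name): name is "scene" or "top" or "wrist"; returns a dict with "frame" (420x560x3 uint8, blue, green, red), "mtx" (3x3 intrinsics, pixels), "R" (3x3) and "t" (3): a world point X has camera coordinates R X + t. Camera axes: x right, y down, z forward; pixel columns grow to the right and rows downward; lengths in m; the calibration is good to about 2 mm. A picture is of the moment at which its call begins. There is no depth.
A pose or a line that the arm cannot do raises r.MotionError and nothing moves.
- finish_job(): hands the job in; it is judged then, once.
The state is a dict: "time_s": time; "joints": joint angles; "qd": joint speeds; "effort": joint torques, N m; "eef_pos": TCP position; "tcp_rot": TCP orientation; "wrist_force": force on the tool from outside, world axes, zero at the start; "torque": the same for the moment, N m; "width": opening from 0.0 (shut) to 1.0 (fully open); "grasp_force": force on a finger pad.
Only numpy, scipy, OpenCV 4.12 (cv2) and the standard library are available. Lean on these libraries where they do the work, as an engineer would, in place of code of your own. Each camera call takes 0.05 s, during which the arm holds its last target. There are 200 camera calls.

## Working session

There is one attempt and no reset: what is moved stays moved. The work goes in short steps, each a Python script; the robot and the scene stay as the last script left them, time stands still between calls to the robot, and variables do not carry over. Pictures are saved under pics/ and viewed, at most 14 in all, crops included, and the job is handed in when it is done.

```bash
mkdir -p pics; python3 - <<'E'
from rig import *
import cv2,numpy as np,pickle
for n in ["scene","top"]:
    d=get_image(n); cv2.imwrite(f"pics/{n}0.png",d["frame"]); pickle.dump(d,open(f"{n}0.pkl","wb")); print(n,d["mtx"].tolist(),d["R"].tolist(),d["t"])
s=monitor.observe(); print(s)
E
```

```text
scene [[415.0880859628347, 0.0, 285.50697592685566], [0.0, 415.0880859628347, 207.4255105251903], [0.0, 0.0, 1.0]] [[0.6832446946031384, -0.730181573045857, 0.0033996589449958913], [-0.5616225995741804, -0.5284849183261597, -0.6366189965350801], [0.4666441288007428, 0.4330572265718129, -0.7711709898392998]] [-0.30495746  0.36742985  1.54398946]
top [[483.73987549906093, 0.0, 275.4287417968741], [0.0, 483.73987549906093, 202.61162310394198], [0.0, 0.0, 1.0]] [[0.018818111908784952, -0.9997793518854313, -0.009334142046031488], [-0.9894537351532787, -0.017281077236997223, -0.14381470842981964], [0.14362167195591877, 0.011942022989258758, -0.9895606112975146]] [0.08216295 0.52841758 1.74329874]
{'time_s': 0.1, 'joints': array([ 1.16626203e+00,  3.08938518e-01,  1.63504692e+00, -1.21080150e-05,
        1.19968931e+00, -6.97177753e-02]), 'qd': array([ 3.66893077e-04, -1.04395075e-03, -3.22282717e-03, -5.09893211e-04,
       -5.26481554e-05,  8.74771144e-04]), 'effort': array([-1.21039178e-03, -4.16410124e+01, -2.77643216e+01, -1.84228938e-04,
        4.05362676e-03,  5.66761955e-06]), 'eef_pos': array([0.2051393 , 0.58964379, 0.25215492]), 'tcp_rot': array([-0.52338868, -3.09720108,  0.00318269]), 'wrist_force': array([0.10149992, 0.49023943, 0.10870803]), 'torque': array([ 0.02430071,  0.04145457, -0.01187272]), 'grasp_force': 0.0, 'width': 0.9972625981875612}
```

View pics/scene0.png

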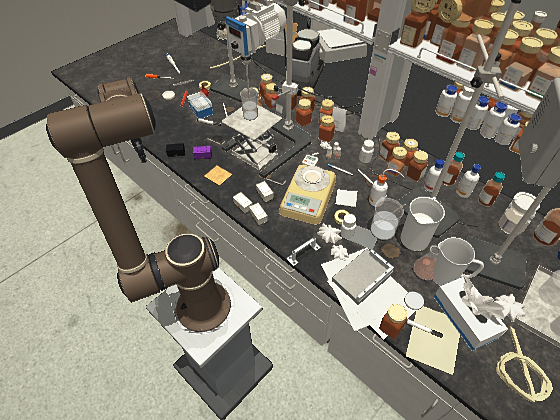

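View pics/top0.png

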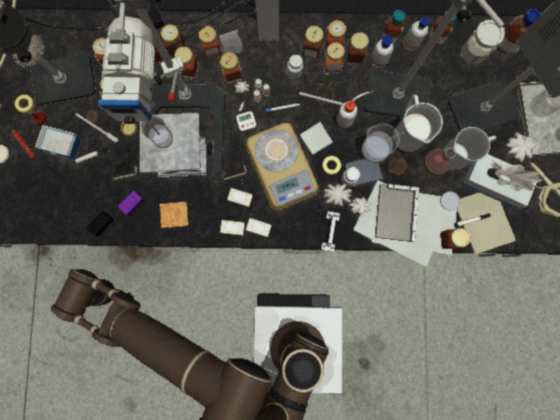

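```bash
python3 - <<'E'
import cv2
f=cv2.imread("pics/top0.png")
a=f[180:260,150:280];b=f[170:260,315:475]
cv2.imwrite("pics/c1.png",cv2.resize(a,None,fx=6,fy=6,interpolation=cv2.INTER_CUBIC))
cv2.imwrite("pics/c2.png",cv2.resize(b,None,fx=5,fy=5,interpolation=cv2.INTER_CUBIC))
E
```

```text
(no output)
```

View pics/c1.png

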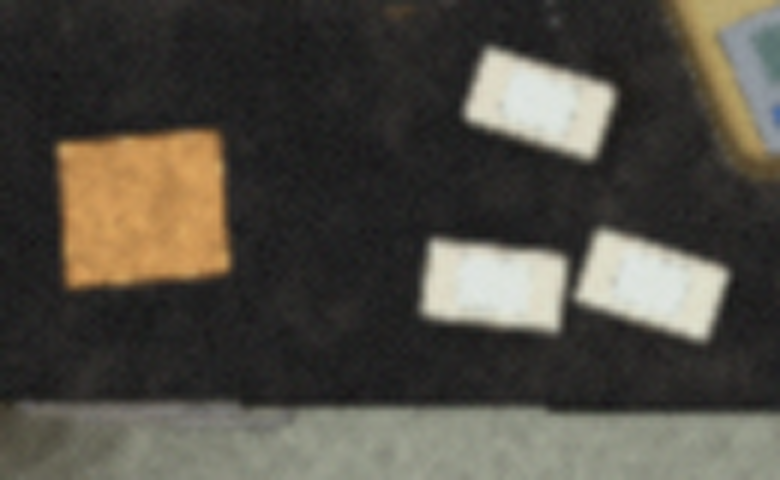

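View pics/c2.png

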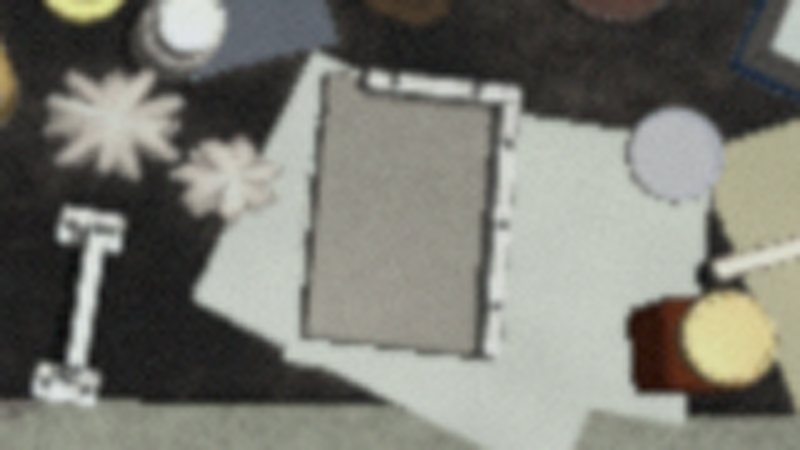

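```bash
cat > h.py <<'E'
import numpy as np,cv2,pickle
def px2w(d,uv,z):
    R,t,K=map(np.asarray,(d["R"],d["t"],d["mtx"])); C=-R.T@t
    ray=R.T@np.linalg.inv(K)@np.array([uv[0],uv[1],1.]); return C+ray*(z-C[2])/ray[2]
def w2px(d,X):
    p=np.asarray(d["mtx"])@(np.asarray(d["R"])@np.asarray(X,float)+d["t"]); return p[:2]/p[2]
E
python3 - <<'E'
from h import *
d=pickle.load(open("top0.pkl","rb"))
C=lambda p,s,o:((p[0]+.5)/s-.5+o[0],(p[1]+.5)/s-.5+o[1])
f=lambda p,z:px2w(d,C(p,6,(150,180)),z)[:2]; g=lambda p,z:px2w(d,C(p,5,(315,170)),z)[:2]
for n,q in dict(A=[(485,47),(617,90),(596,160),(463,112)],B=[(430,238),(568,255),(560,330),(421,315)],Cc=[(600,229),(729,268),(709,341),(576,298)]).items():
  for z in(.044,.06):
    P=np.array([f(p,z) for p in q]); e=np.linalg.norm(P-np.roll(P,-1,0),axis=1)
    v=P[0]+P[3]-P[1]-P[2]; print(n,z,P.mean(0).round(4),(e*1e3).round(1),"yaw of long from +y",np.arctan2(-v[0],v[1]).round(3))
m=np.array([f(p,.003) for p in[(57,143),(219,130),(231,271),(66,288)]]);print("mat",m.mean(0),np.linalg.norm(m-np.roll(m,-1,0),axis=1))
a,b=g((97,238),.06),g((80,368),.06);fa,fb=g((91,230),.005),g((65,383),.005)
print("gate",(a+b)/2,a,b,(fa+fb)/2, fa,fb)
# rails: outer corner (520,88)?, short rail far end (367,72), long end (490,355)
for n,p,z in[("corner outer",(521,88),.055),("short out",(368,70),.055),("short in",(365,93),.055),("long out",(496,356),.055),("long in",(484,354),.055),("b1",(325,72),.03),("b4",(303,337),.03),("b3",(480,354),.03)]: print(n,g(p,z))
E
```

```text
A 0.044 [0.5461 0.2239] [85.8 45.1 87.1 42.5] yaw of long from +y -0.316
A 0.06 [0.5436 0.2225] [85.  44.7 86.3 42.1] yaw of long from +y -0.316
B 0.044 [0.4334 0.2483] [84.9 45.9 85.1 47.3] yaw of long from +y -0.097
B 0.06 [0.432  0.2467] [84.2 45.5 84.3 46.8] yaw of long from +y -0.097
Cc 0.044 [0.4355 0.1518] [82.2 46.  85.  44.5] yaw of long from +y -0.286
Cc 0.06 [0.434 0.151] [81.5 45.6 84.2 44.1] yaw of long from +y -0.286
mat [0.48136358 0.47392483] [0.10195422 0.08939361 0.10324204 0.09170057]
gate [ 0.42701096 -0.11543054] [ 0.47409497 -0.12146085] [ 0.37992695 -0.10940022] [ 0.42926149 -0.11352546] [ 0.48644389 -0.12303585] [ 0.37207909 -0.10401506]
corner outer [ 0.59053667 -0.43149251]
short out [ 0.60201076 -0.32007397]
short in [ 0.58486962 -0.31763462]
long out [ 0.39432113 -0.40891628]
long in [ 0.39560327 -0.400335  ]
b1 [ 0.60469372 -0.29376818]
b4 [ 0.40741377 -0.27533344]
b3 [ 0.39733461 -0.40416035]
```

```bash
cat >> h.py <<'E'
from rig import *
from scipy.spatial.transform import Rotation as Ro
S=1
def rot(yaw):  # tool down, closing axis along box own x; yaw = rotation of box about z
    y=S*np.array([np.cos(yaw),np.sin(yaw),0]); z=np.array([0,0,-1.]); x=np.cross(y,z)
    return Ro.from_matrix(np.c_[x,y,z]).as_rotvec()
def snap(n,name):
    d=get_image(n); cv2.imwrite(f"pics/{name}.png",d["frame"]); pickle.dump(d,open(f"{name}.pkl","wb")); return d
E
python3 - <<'E'
from h import *
import h
for s in(1,-1):
    h.S=s
    for p in[(.48,.2,.3),(.43,-.1,.1),(.5,-.33,.1),(.48,.47,.1)]:
        q=ik(p,rot(-.1)); print(s,p,None if q is None else np.round(q,2))
E
```

```text
1 (0.48, 0.2, 0.3) [ 0.31  0.06  1.83 -0.    1.25  0.41]
1 (0.43, -0.1, 0.1) [-0.33  0.18  2.16 -0.    0.8  -0.23]
1 (0.5, -0.33, 0.1) [-0.66  0.44  1.79 -0.    0.9  -0.56]
1 (0.48, 0.47, 0.1) [ 0.71  0.56  1.61 -0.    0.97  0.81]
-1 (0.48, 0.2, 0.3) [ 0.31  0.06  1.83 -0.    1.25 -2.73]
-1 (0.43, -0.1, 0.1) [-0.33  0.18  2.16 -0.    0.8   2.91]
-1 (0.5, -0.33, 0.1) [-0.66  0.44  1.79 -0.    0.9   2.59]
-1 (0.48, 0.47, 0.1) [ 0.71  0.56  1.61 -0.    0.97 -2.33]
```

```bash
python3 - <<'E'
from h import *
r.reach([.40,.22,.33],rot(0)); d=snap("wrist","w1"); print(-d["R"].T@d["t"],d["R"].round(2).tolist())
r.reach([.40,-.24,.38],rot(0)); d=snap("wrist","w2"); print(-d["R"].T@d["t"]); print(monitor.observe()["time_s"])
a=cv2.imread("pics/w1.png");b=cv2.imread("pics/w2.png")
E
```

```text
[0.39967606 0.29947913 0.4513528 ] [[1.0, 0.0, -0.0], [0.0, -0.95, 0.31], [-0.0, -0.31, -0.95]]
[ 0.40009777 -0.1604082   0.50130057]
3.4583
```

View pics/w1.png

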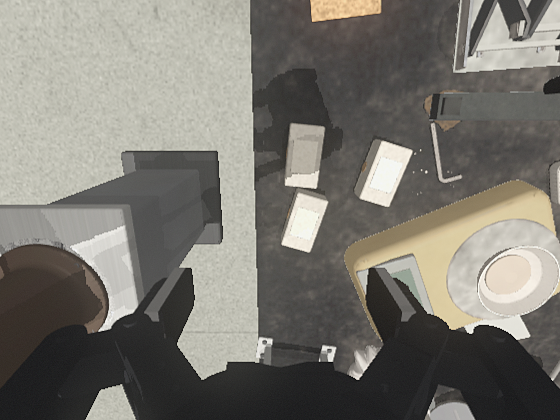

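View pics/w2.png

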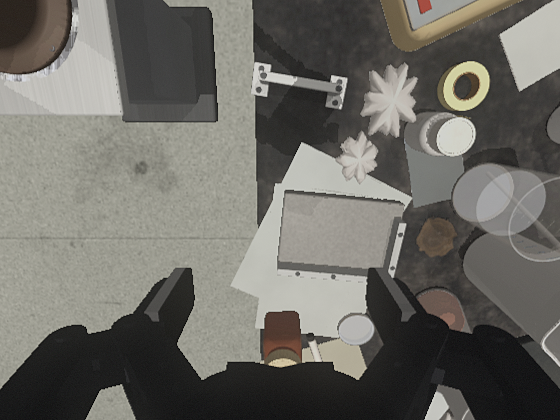

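```bash
python3 - <<'E'
import cv2
a=cv2.imread("pics/w1.png");b=cv2.imread("pics/w2.png");z=lambda i,s:cv2.resize(i,None,fx=s,fy=s,interpolation=cv2.INTER_CUBIC)
cv2.imwrite("pics/c3.png",z(a[115:260,270:420],4)); cv2.imwrite("pics/c4.png",z(b[55:285,245:420],2.6)) 
E
```

```text
(no output)
```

View pics/c3.png

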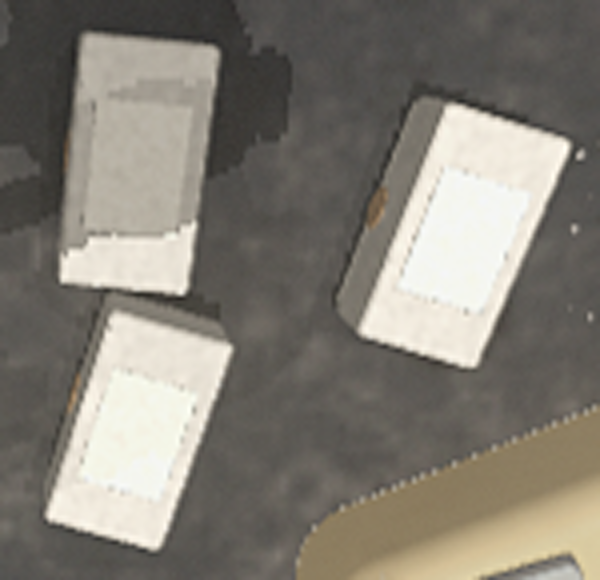

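View pics/c4.png

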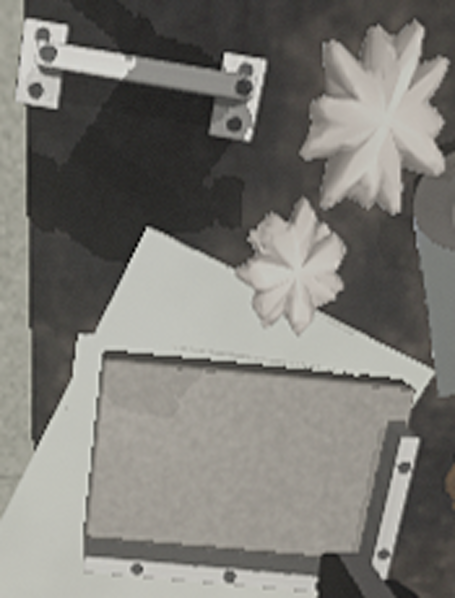

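```bash
python3 - <<'E'
from h import *
d=pickle.load(open("w1.pkl","rb"));e=pickle.load(open("w2.pkl","rb"))
C=lambda p,s,o:((p[0]+.5)/s-.5+o[0],(p[1]+.5)/s-.5+o[1])
f=lambda p,z:px2w(d,C(p,4,(270,115)),z)[:2]; g=lambda p,z:px2w(e,C(p,2.6,(245,55)),z)[:2]
for n,q in dict(A=[(447,100),(573,142),(478,370),(360,333)],B=[(85,33),(220,45),(190,293),(60,283)],Cc=[(113,308),(233,345),(160,550),(46,520)]).items():
  for z in(.044,.06):
    P=np.array([f(p,z) for p in q]); l=np.linalg.norm(P-np.roll(P,-1,0),axis=1)
    v=P[0]+P[1]-P[3]-P[2]; print(n,z,P.mean(0).round(4),(l*1e3).round(1),np.arctan2(-v[0],v[1]).round(3))
L=np.array([g(p,.005) for p in[(25,18),(68,25),(60,108),(17,102)]]);Rr=np.array([g(p,.005) for p in[(223,52),(267,60),(250,141),(209,133)]])
print("feet",L.mean(0),Rr.mean(0),(L.mean(0)+Rr.mean(0))/2,"bar",g((47,57),.06),g((245,86),.06),np.linalg.norm(L.mean(0)-Rr.mean(0)))
for n,p,z in[("in corner",(361,556),.03),("long rail base",(87,540),.03),("short base",(390,420),.03),("top long",(85,560),.055),("top short a",(402,437),.055),("top short b",(375,575),.055),("board tl",(104,352),.03),("board tr",(418,382),.03)]: print(n,g(p,z))
E
```

```text
A 0.044 [0.5453 0.2226] [45.9 83.3 45.3 83.2] -0.274
A 0.06 [0.5396 0.2256] [44.1 80.  43.5 79.9] -0.274
B 0.044 [0.4327 0.2472] [44.5 83.5 45.6 83.8] -0.085
B 0.06 [0.4314 0.2493] [42.7 80.3 43.8 80.5] -0.085
Cc 0.044 [0.4348 0.1514] [44.8 83.1 44.4 84.3] -0.282
Cc 0.06 [0.4334 0.1573] [43.1 79.8 42.7 81. ] -0.282
feet [ 0.371377   -0.10706295] [ 0.48685728 -0.12512468] [ 0.42911714 -0.11609382] bar [ 0.37698426 -0.1096741 ] [ 0.48104997 -0.12358905] 0.11688422280199551
in corner [ 0.58359312 -0.41676111]
long rail base [ 0.39747848 -0.40488721]
short base [ 0.59169384 -0.31926207]
top long [ 0.39631877 -0.4062386 ]
top short a [ 0.59016699 -0.32179056]
top short b [ 0.58442204 -0.41693947]
board tl [ 0.40816127 -0.27472414]
board tr [ 0.60634467 -0.29395181]
```

```bash
cat >> h.py <<'E'
G=(np.array([.429,-.1155]),-.15); K=(np.array([.583,-.4165]),-.083)
def fr(F,x,y,z):
    c,s=np.cos(F[1]),np.sin(F[1]); return [F[0][0]+c*x-s*y,F[0][1]+s*x+c*y,z]
def go(F,x,y,z,v=.15): r.move_straight(fr(F,x,y,z),rot(F[1]),velocity=v)
def st(msg=""):
    s=monitor.observe(); print(msg,"t%.1f"%s["time_s"],"w%.3f"%s["width"],"gf%.1f"%s["grasp_force"],s["eef_pos"].round(4),s["wrist_force"].round(1)); return s
def push(F,p0,p1,z,step=.003,thr=8.,v=.05):
    """move in frame F from p0 to p1 until contact force along the way exceeds thr; returns reached point"""
    p0,p1=map(np.array,(p0,p1)); L=np.linalg.norm(p1-p0); u=(p1-p0)/L; c,s=np.cos(F[1]),np.sin(F[1]); uw=np.array([c*u[0]-s*u[1],s*u[0]+c*u[1]])
    go(F,*p0,z); r.wait(.1); b=monitor.observe()["wrist_force"][:2]; n=0
    while n<L:
        n=min(n+step,L); go(F,*(p0+u*n),z,v); f=-(monitor.observe()["wrist_force"][:2]-b)@uw
        if f>thr: break
    print("push end",(p0+u*n).round(4),"f%.1f"%f,"stopped" if f>thr else "free"); return p0+u*n
TZ=.027; OFF=.024
def pick(c,yaw):
    F=(np.array(c),yaw); hand.move_gripper(1.0); r.reach(fr(F,0,OFF,.13),rot(yaw)); go(F,0,OFF,TZ,.12)
    hand.move_gripper(0.0,45); st("gripped"); go(F,0,OFF,TZ+.012,.08)
def to_gate():
    r.move_straight([.412,.16,TZ+.012],rot(G[1]),velocity=.15); r.move_straight([.42,.08,TZ+.012],velocity=.15); go(G,0,.095+OFF,TZ+.012); go(G,0,.095+OFF,TZ+.001,.05); st("at gate")
def through():
    go_y=push(G,(0,.095+OFF),(0,.026),TZ+.001,step=.008,v=.08)[1]; s=st("under"); return go_y
def finish_gate():
    hand.move_gripper(.64); go(G,0,.026,.13,.2); hand.move_gripper(0.0); go(G,0,.066,.13,.2); go(G,0,.066,.032,.15)
    push(G,(0,.066),(0,.019),.032,step=.008,v=.08); go(G,0,.03,.032); go(G,0,.03,.13,.2); hand.move_gripper(.8); go(G,0,-.042,.13,.2)
def fetch():
    go(G,0,-.042,TZ,.12); hand.move_gripper(0.0,45); st("fetch"); go(G,0,-.042,TZ+.001,.05); go(G,0,-.1,TZ+.001,.1)
def place(i):   # held box centre is own y +.008 of tool
    x=-.023-.046*i-.026; o=.008
    go(G,0,-.1,TZ+.047,.15); r.move_straight([.40,-.25,TZ+.047],rot(K[1]),velocity=.15); go(K,-.115,.056-o,TZ+.047); go(K,x,.056-o,TZ+.047); go(K,x,.056-o,TZ+.031,.06); st("lowered")
    hand.move_gripper(.68); go(K,x,.056-o,.13,.2); hand.move_gripper(0.0)
    return x
def pack(i,x):
    t=-.023-.046*i; z=.058; b=x-.023-.0145
    go(K,b-.015,.044,.13,.2); go(K,b-.015,.044,z); p=push(K,(b-.015,.044),(t-.023-.0145+.006,.044),z); go(K,p[0]-.012,p[1],z); go(K,p[0]-.012,p[1],.13,.2)
    go(K,t,.056+.042+.028,.13,.2); go(K,t,.126,z); p=push(K,(t,.126),(t,.042+.042+.011-.008),z); go(K,t,p[1]+.012,z); go(K,t,p[1]+.012,.13,.2)
    q=b+.026-.012; go(K,q,.044,.13,.2); go(K,q,.044,z); p=push(K,(q,.044),(t-.023-.0145+.006,.044),z,step=.002); go(K,p[0]-.012,p[1],z); go(K,p[0]-.012,p[1],.15,.2); st("packed")
E
python3 - <<'E'
from h import *
pick((.4352,.1514),-.283); to_gate()
y=through()
if y<.03: finish_gate(); 
snap("wrist","w3"); snap("top","t3"); st()
E
```

```text
gripped t6.9 w0.531 gf47.1 [0.4425 0.1747 0.0278] [-0.8 -0.6  6.3]
at gate t9.3 w0.531 gf46.6 [0.4469 0.0028 0.0278] [ 0.1  1.2 -0.1]
push end [0.    0.026] f-0.8 free
under t12.7 w0.535 gf46.4 [ 0.4329 -0.09    0.028 ] [-0.3 -0.1 -2. ]
push end [0.    0.019] f1.9 free
 t19.3 w0.799 gf0.0 [ 0.4225 -0.1561  0.1298] [ 0.1 -0.2  0.8]
```

```bash
python3 - <<'E'
import cv2,numpy as np
a=cv2.imread("pics/w3.png");b=cv2.imread("pics/t3.png")[165:265,150:430]
b=cv2.resize(b,(560,200)); cv2.imwrite("pics/c5.png",np.vstack([a[:400],b]))
E
```

```text
(no output)
```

View pics/c5.png

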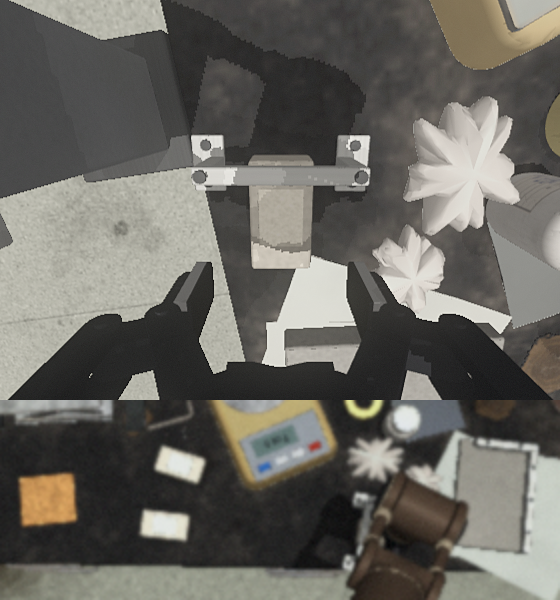

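```bash
python3 - <<'E'
from h import *
d=pickle.load(open("w3.pkl","rb")); c=px2w(d,(281,213),.044)[:2]; v=c-G[0]; cc,s=np.cos(G[1]),np.sin(G[1]); print("box in gate",cc*v[0]+s*v[1],-s*v[0]+cc*v[1])
fetch(); x=place(0); pack(0,x); go(K,-.06,-.03,.3,.3); snap("wrist","w4"); snap("top","t4"); st()
a=cv2.imread("pics/w4.png");b=cv2.imread("pics/t4.png")[165:265,150:430]
cv2.imwrite("pics/c6.png",np.vstack([a[:400],cv2.resize(b,(560,200))]))
E
```

```text
box in gate 0.00046129066403157674 -0.030654708083462434
fetch t20.6 w0.533 gf47.3 [ 0.4236 -0.1575  0.028 ] [-0.5  1.7  4.8]
lowered t24.5 w0.535 gf47.4 [ 0.5373 -0.3646  0.0578] [-1.3 -0.3  2. ]
push end [-0.0595  0.044 ] f12.7 stopped
push end [-0.023  0.087] f11.0 stopped
push end [-0.0605  0.044 ] f9.7 stopped
packed t41.0 w0.000 gf0.0 [ 0.5145 -0.3664  0.1497] [ 0.1  0.3 -0.2]
 t41.8 w-0.000 gf0.0 [ 0.5193 -0.4392  0.2955] [-0.5  0.1  0.1]
```

View pics/c6.png

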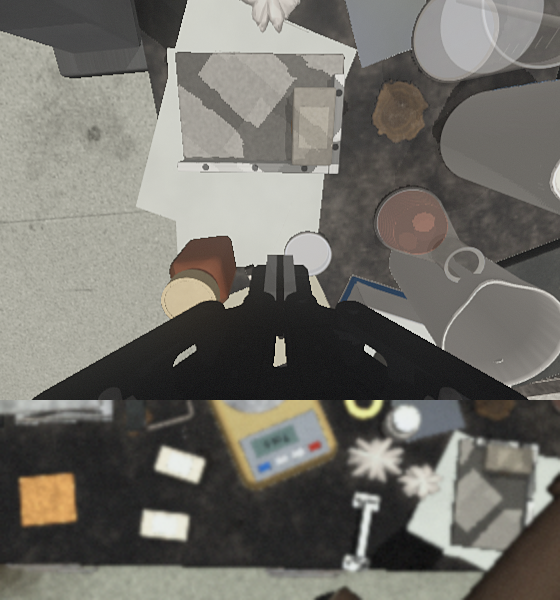

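```bash
sed -i 's/.042+.042+.011-.008)/.042+.042+.011-.012)/' h.py; cat >> h.py <<'E'
def held(m):
    w=st(m)["width"]; assert .5<w<.57,m
def run(c,yaw,i):
    pick(c,yaw); to_gate(); held("gate"); y=through(); held("after through"); assert y<.03
    finish_gate(); fetch(); held("fetched"); x=place(i); pack(i,x); go(K,-.06,-.03,.3,.3)
    snap("wrist",f"w5_{i}"); snap("top",f"t5_{i}"); st()
    a=cv2.imread(f"pics/w5_{i}.png");b=cv2.imread(f"pics/t5_{i}.png")[165:265,150:430]
    cv2.imwrite(f"pics/c7_{i}.png",np.vstack([a[:400],cv2.resize(b,(560,200))]))
E
python3 - <<'E'
from h import *
d=pickle.load(open("w4.pkl","rb")); c=px2w(d,(313.5,126.5),.074)[:2]; v=c-K[0]; cc,s=np.cos(K[1]),np.sin(K[1]); print("box in corner",cc*v[0]+s*v[1],-s*v[0]+cc*v[1])
run((.433,.2476),-.09,1)
E
```

```text
box in corner -0.02482134564492731 0.03959686363963148
gripped t46.7 w0.534 gf47.6 [0.4357 0.2719 0.0278] [-0.2 -0.6  5.8]
at gate t49.6 w0.533 gf47.0 [0.4469 0.0028 0.0278] [ 0.4  1.  -0.9]
gate t49.6 w0.533 gf47.0 [0.4469 0.0028 0.0278] [ 0.4  1.  -0.9]
push end [0.    0.026] f-0.2 free
under t53.0 w0.533 gf46.7 [ 0.4329 -0.09    0.028 ] [ 0.5  0.  -3.6]
after through t53.0 w0.533 gf46.7 [ 0.4329 -0.09    0.028 ] [ 0.5  0.  -3.6]
push end [0.    0.019] f1.2 free
fetch t60.9 w0.533 gf47.9 [ 0.4235 -0.1574  0.028 ] [-0.7  0.4  6.1]
fetched t61.9 w0.533 gf47.3 [ 0.4142 -0.2148  0.028 ] [ 1.  -1.3 -0.7]
lowered t64.4 w0.534 gf47.6 [ 0.4921 -0.3608  0.0579] [-0.   0.5  0.4]
push end [-0.1085  0.044 ] f8.7 stopped
push end [-0.069  0.087] f14.4 stopped
push end [-0.1065  0.044 ] f10.3 stopped
packed t80.7 w-0.003 gf0.0 [ 0.4687 -0.3626  0.1498] [-0.1 -0.7 -0.6]
 t81.5 w0.002 gf0.0 [ 0.5191 -0.4394  0.2959] [-0.6  0.2  0.5]
```

View pics/c7_1.png

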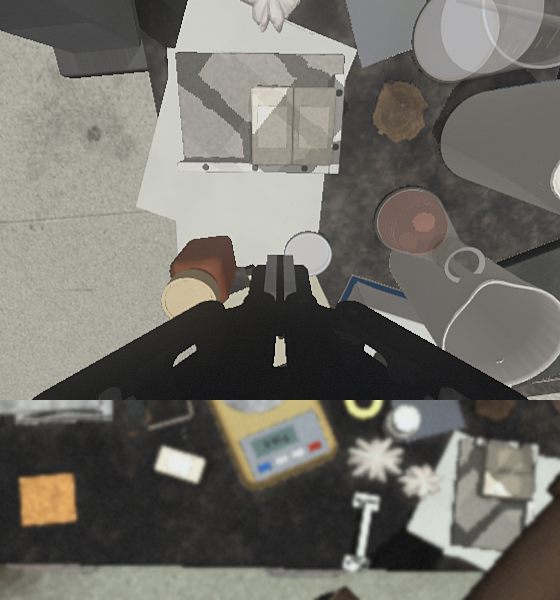

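Two boxes are flush in the corner, and the third is still at top (240,197), where it started.

```bash
python3 - <<'E'
from h import *
run((.5455,.223),-.285,2)
E
```

```text
gripped t86.3 w0.533 gf47.5 [0.5529 0.2464 0.028 ] [-0.9 -0.   4.2]
at gate t89.6 w0.536 gf47.2 [0.4468 0.0029 0.0278] [0.6 0.8 0.5]
gate t89.6 w0.536 gf47.2 [0.4468 0.0029 0.0278] [0.6 0.8 0.5]
push end [0.    0.026] f-0.7 free
under t93.0 w0.534 gf47.1 [ 0.4329 -0.09    0.028 ] [ 1.  -0.1 -2.2]
after through t93.0 w0.534 gf47.1 [ 0.4329 -0.09    0.028 ] [ 1.  -0.1 -2.2]
push end [0.    0.019] f1.3 free
fetch t100.8 w0.531 gf47.4 [ 0.4236 -0.1575  0.028 ] [-0.9  0.7  4.9]
fetched t101.8 w0.532 gf47.0 [ 0.4142 -0.2147  0.028 ] [ 0.1 -0.8 -0.1]
lowered t104.4 w0.532 gf49.5 [ 0.4476 -0.3575  0.0579] [ 1.4 -0.6 -1.1]
push end [-0.1545  0.044 ] f8.7 stopped
push end [-0.115  0.09 ] f9.0 stopped
push end [-0.1525  0.044 ] f10.0 stopped
packed t120.5 w0.001 gf0.0 [ 0.4229 -0.3588  0.1497] [ 0.3 -0.1 -0.6]
 t121.4 w0.003 gf0.0 [ 0.519  -0.4398  0.2965] [ 0.3  0.3 -0.3]
```

View pics/c7_2.png

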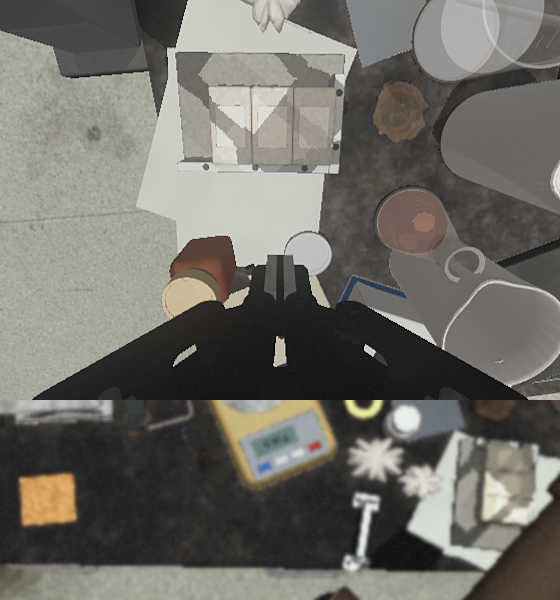

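```bash
python3 - <<'E'
from h import *
for t in(-.115,-.069,-.023):
    go(K,t,.105,.13,.25); go(K,t,.105,.058); p=push(K,(t,.105),(t,.083),.058,step=.0015); go(K,t,p[1]+.012,.058); go(K,t,p[1]+.012,.13,.2)
go(K,-.06,-.03,.3,.3); snap("wrist","w8"); a=cv2.imread("pics/w8.png")[40:190,160:360]; cv2.imwrite("pics/c8.png",cv2.resize(a,None,fx=4,fy=4,interpolation=cv2.INTER_CUBIC)); st()
E
```

```text
push end [-0.115   0.0885] f12.3 stopped
push end [-0.069   0.0885] f9.9 stopped
push end [-0.023   0.0885] f9.3 stopped
 t137.5 w-0.004 gf0.0 [ 0.52   -0.4393  0.2964] [ 0.6 -0.6 -0.6]
```

View pics/c8.png

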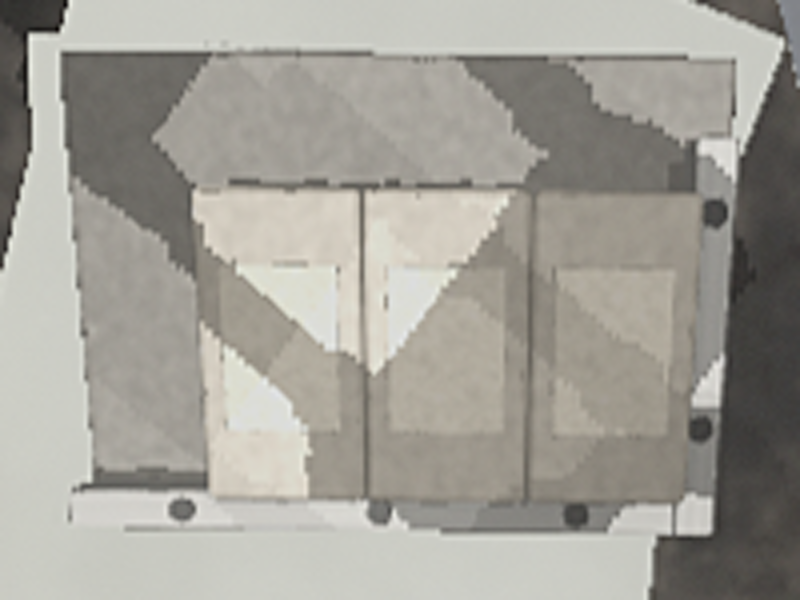

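All three boxes lie square and flush against both rails, with no gaps.

```bash
python3 -c "
from rig import *
print(finish_job())"
```

```text
the job is handed in; nothing more can be done
None
```

I handed the job in at about 137 s of robot time: all three boxes cleared the gate under its bar and lie packed flush in the rail corner; I saw no high box, so the mat stays empty, and I don't have the judge's verdict.

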